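# Put the coffee pot on the gas hob and light the burner

### The arm

A 6-joint arm with a two-finger parallel gripper is mounted at the origin on a cart in front of the work surface, level with it; the furniture and walls round the work are solid. World frame = base frame: x ahead of the robot, y to its left, z up, the work surface at z = 0. Lengths are in m, angles in degrees, forces in N, time in s.
With the tool pointing down it reaches from about 0.35 to 0.875 m from the base axis. Payload 4.2 kg.
Tool frame: the origin (TCP) lies on the centre line of the jaws, within the pads' length; the fingertips stand 11 mm ahead of it and the grasp point (between the pads) lies 8 mm behind it; z points along the fingers, y is the line along which they close (so a half turn about z gives the same grasp; the last joint's range is limited). The gripper opens to 87 mm and grips with 3 to 60 N. Pads are 19 mm wide; open, the fingers measure 117 mm over their backs; the gripper's body (75 mm by 190 mm) begins 51 mm behind the grasp point.
Start: joints at [-50.271, 22.042, 0.453, 0, -68.411, -14.817], TCP at [0.263, -0.567, 0.234] pointing down, gripper open.
Joint ranges: [-179.83, 179.83], [-69.29, 118.12], [-61.27, 80.66], [-181.25, 117.63], [-171.15, -9.14], [-177.46, 177.46]. Speed limits (degrees/s): [159.86, 159.86, 180, 180, 180, 180].

### API

Orientations are given as [roll, pitch, yaw] about the fixed x, y, z axes, in that order (R = Rz(yaw) Ry(pitch) Rx(roll)).
In Python, from station import sensors, imaging, workorder gives the robot as it stands. The module is installed in compiled form; this text tells all that it offers.
- The arm moves only by the tool step_arm, never from a script. Its argument "rows" is a list of rows, each a list of 3 entries, a list of its own where there are three numbers: the opening, from 0 (shut) to 1 (fully open), then the shift along the world's x, y, z scaled (see below), then the turn about the world's z scaled (see below). A call has 1 to 8 rows; each row is the pose to reach, as a shift and turn from the pose commanded when the call began; what a row does not reach only later rows make up. The controller multiplies each number of a shift by 0.6 m and each number of a turn by 90 degrees. A row lasts 1/10 s, in which the tool goes at most 50 mm and 8.59 degrees, less where a joint would pass 70% of its speed; a pose out of reach is approached as far as the arm can. A call with a number of a shift or a turn outside -1 to 1 is refused whole. A call with a gripper value outside its range is refused whole. The fingers move at their own pace and stop on an object; "grip_force" is the grip in N (left out, the last holds). Time passes only in rows, so rows that repeat a pose let the fingers close. It gives the time, the measured TCP pose, the force, the opening and the grip force at its end, in the units of the state.
- sensors.read_state(): the state, without advancing time (a new reading comes with each control period).
- imaging.capture(name): name is "scene" or "top" or "wrist"; returns (picture, depth): 400x640x3 uint8, red, green, blue; 400x640 float32, m along the optical axis (not along the pixel's ray), 0 where there is no reading.
- imaging.camera_params(name): a dict with "mtx" (3x3 intrinsics, pixels), "world_from_camera" (4x4, takes a point from camera to world coordinates). Camera axes: x right, y down, z forward; pixel columns grow to the right and rows downward; lengths in m; the calibration is good to about 2 mm. A picture is of the moment at which its call begins: read the wrist's pose just before it. camera_params takes no time and is no camera call; for the wrist camera it gives the pose at the moment of the call.
- workorder.job_done(): hands the job in; it is judged then, once.
The state is a dict: "time_s": time; "q": joint angles; "dq": joint speeds; "joint_efforts": joint torques, N m; "ee_pos": TCP position; "eef_rot": TCP orientation; "contact_force": force on the tool from outside, world axes, zero at the start; "moment": the same for the moment, N m; "grip_width": opening from 0.0 (shut) to 1.0 (fully open); "gripper_force": force on a finger pad.
Only numpy, scipy, OpenCV 4.12 (cv2) and the standard library are available. Lean on these libraries where they do the work, as an engineer would, in place of code of your own. Each camera call takes 0.05 s, during which the arm holds its last target. There are 200 camera calls.

### The job

Get the coffee going: set the coffee pot squarely on the burner with its handle turned to the left side of the hob, away from the knob. Then light the gas as on any safety hob: push the knob down, keep it down while you turn it anticlockwise from the off dot to the tall-flame sign, hold it down there for two seconds so that the flame safeguard catches, and let it spring up, leaving it at the tall flame. Do not turn the gas on before the pot is over the burner, and do not knock anything over.

Things in the scene. Friction and masses are not known exactly. Their poses are not given: they have to be found in the camera images.
- hob: Portable one-burner gas hob, fixed to the worktop: white case 290 mm (x) by 300 mm (y), steel deck 62 mm above the worktop; a rounded cartridge bay at its right rear (x 0.002 to 0.139, y -0.141 to -0.069) rises to 88 mm. Origin: centre of its underside, on the worktop; x points to its back, y to its left, z up.
- burner (a point): Centre of the pan support on the hob, at the height a pot stands on: 98 mm above the worktop, at x = 0, y = 0.045 in the hob's frame. Four cast-iron arms, 36 to 160 mm across. Axes as the hob's.
- knob_grip (a point): Point in the black gas knob on its vertical axis, at x = -0.075, y = -0.10 in the hob's frame (front right corner), 92 mm above the worktop. It lies in the middle of an upright grip bar 46 mm long, 12 mm wide, with top at 101 mm; its foot, at 78.5 mm, stands on a round skirt 52 mm across. The bar runs along this point's x axis, where the white line points; it turns and sinks with the knob.
- tap_stem (a joint): How far the knob is pushed down against its spring, m: 0 up, 0.007 fully down (about 5.5 N to start, 10 N at the bottom). It springs up when let go.
- tap_knob (a joint): Turn of the knob, rad, anticlockwise from above: 0 = off (white line to the dot, along the hob's x), 1.2 = tall-flame sign, 2.1 = small-flame sign, 2.3 = stop. A pin locks it at off unless it is pushed down at least 6 mm. It stays where it is turned to.
- coffee_pot: Closed eight-sided aluminium stovetop coffee pot, 0.38 kg, 148 mm tall over the small black lid knob, foot 86 mm across, waist 62 mm, lid 84 mm across; the lid does not open. Origin: centre of its foot; z up, its handle points along -x and its spout along +x.
- pot_handle (a point): Middle of the level top bar of the coffee pot's black handle: 70 mm from the pot's axis along its -x, 117 mm above its foot. The bar is 17 mm wide, 18 mm high and free from 44 to 102 mm from the axis; at its outer end the handle bends down to 55 mm above the foot. Axes as the pot's.
- canister_b: Green canister with a wooden lid, 87 mm across, 115 mm tall. Bystander. Origin: centre of its foot, z up.
- mug_a: Dark mug, 97 mm tall. Bystander. Origin: middle of its foot, z up.
- mug_b: White spotted mug, 91 mm tall. Bystander. Origin: middle of its foot, z up.
- jar_honey: Jar with a screw lid, 65 mm across, 100 mm tall. Bystander. Origin: centre of its foot, z up.
- tumbler: Drinking glass, 81 mm across, 93 mm tall. Bystander. Origin: centre of its foot, z up.

How it is judged:
By the outcome, as a careful person would: the job done as asked, in the order asked, and still so for the second after the job is handed in, with the robot touching nothing.
It also fails if it takes over 51 s, if anything falls off the work surface, if the arm or the gripper's body presses on something with over 40 N, if the wrist force passes 120 N, or if a joint passes its speed limit or range.

## Working session

There is one attempt and no reset: what is moved stays moved. The work goes in short steps, Python scripts to look and compute and a tool call to move; the robot and the scene stay as the last step left them, time stands still between calls to the robot, and variables do not carry over. Pictures are saved under pics/ and viewed, at most 10 in all, crops included, and the job is handed in when it is done.

Besides the shell and the picture viewer there is one more tool, called after "Emit:" as name([rows], argument=value, ...), one row to a line, values as JSON. step_arm: Moves the arm, as the interface text tells. Its arguments: {"type":"object","properties":{"rows":{"type":"array","items":{"type":"array"}},"grip_force":{"type":"number"}},"required":["rows"]}

```bash
mkdir -p pics
cat > h.py <<'E'
import numpy as np, cv2
from station import sensors, imaging, workorder
def cap(n):
    p=imaging.camera_params(n); a,d=imaging.capture(n); return a,d,p
def cloud(d,p):
    K=np.array(p["mtx"]);T=np.array(p["world_from_camera"])
    v,u=np.indices(d.shape)
    c=np.stack([(u-K[0,2])*d/K[0,0],(v-K[1,2])*d/K[1,1],d],-1)
    return c@T[:3,:3].T+T[:3,3]
E
python3 - <<'E'
from h import *
for n in("scene","top"):
    a,d,p=cap(n); cv2.imwrite(f"pics/{n}0.png",a[:,:,::-1]); np.savez(f"{n}0.npz",a=a,d=d,K=p["mtx"],T=p["world_from_camera"])
    print(n,np.round(p["mtx"],1).tolist(),np.round(p["world_from_camera"],3).tolist())
print(sensors.read_state())
E
```

```text
scene [[383.1, 0.0, 323.7], [0.0, 383.1, 203.9], [0.0, 0.0, 1.0]] [[-0.592, -0.529, 0.608, -0.27], [-0.806, 0.386, -0.449, 0.59], [0.003, -0.756, -0.655, 1.024], [0.0, 0.0, 0.0, 1.0]]
top [[497.3, 0.0, 319.6], [0.0, 497.3, 205.4], [0.0, 0.0, 1.0]] [[-0.002, -0.99, 0.139, 0.387], [-0.998, 0.012, 0.068, -0.151], [-0.069, -0.138, -0.988, 1.53], [0.0, 0.0, 0.0, 1.0]]
{'time_s': 0.1, 'q': array([-5.02707425e+01,  2.20862743e+01,  3.88674639e-01, -2.48924019e-02,
       -6.84127365e+01, -1.48147492e+01]), 'dq': array([ 0.04673595, -0.12395236,  0.05941127,  0.0214154 ,  0.01775935,
        0.03918167]), 'joint_efforts': array([-4.61173349e-04, -3.91688883e+01,  1.87935483e+01,  4.23188746e+00,
        1.34661849e-02, -8.98442886e-05]), 'ee_pos': array([ 0.26307032, -0.56636934,  0.23257822]), 'eef_rot': array([ 1.79887416e+02, -5.85294745e-03, -1.55094667e+02]), 'contact_force': array([-0.39316312, -0.74082997,  0.13915072]), 'moment': array([ 0.04497674, -0.01311662, -0.03188869]), 'gripper_force': 0.0, 'grip_width': 0.9983193881373237}
```

View pics/scene0.png

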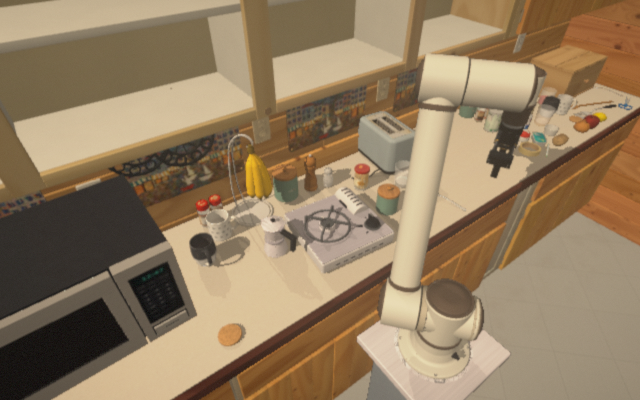

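View pics/top0.png

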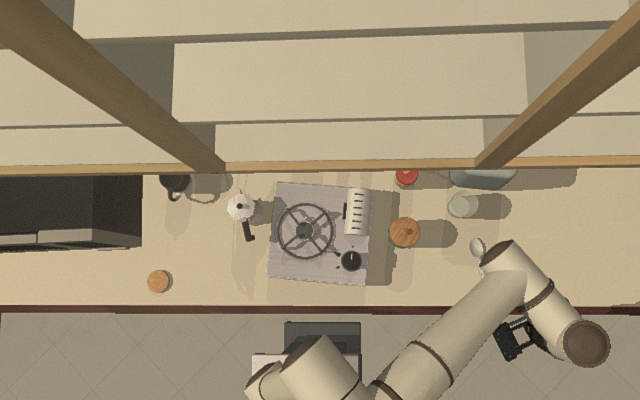

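The scene view shows the pot left of the hob. In the top view the pot is at (241,206), its handle end at (249,238), the burner at (305,231), the knob at (351,260), and the canister at (405,232). Overhead shelves start above row 170.

Run:
```python
from h import *
z=np.load("top0.npz");a=z["a"];d=z["d"];P=cloud(d,dict(mtx=z["K"],world_from_camera=z["T"]))
for u,v in[(241,206),(249,238),(305,231),(351,260),(405,232),(462,205),(407,176),(175,185),(158,281),(285,270),(300,168),(300,140),(200,290),(320,306)]: print((u,v),a[v,u],np.round(P[v,u],3))
def box(m,name):
    q=P[m][:,:2].astype(np.float32); r=cv2.minAreaRect(q); print(name,len(q),np.round(r[0],3),np.round(r[1],3),round(r[2],1),np.round(q.mean(0),3),"z",P[m][:,2].mean().round(4))
u,v=np.meshgrid(np.arange(640),np.arange(400))
reg=(u>255)&(u<385)&(v>175)&(v<295)
dm=(reg&(abs(P[...,2]-.062)<.008)).astype(np.uint8)
dm=cv2.morphologyEx(dm,cv2.MORPH_OPEN,np.ones((3,3)));box(dm>0,"deck")
hsvv=a.max(-1)
box(reg&(u>335)&(v>248)&(v<273)&(hsvv<60)&(P[...,2]>.07),"knob")
pr=(u>215)&(u<265)&(v>180)&(v<250)
box(pr&(P[...,2]>.10)&(P[...,2]<.16)&(hsvv<70)&(v>215),"handle")
box(pr&(P[...,2]>.115)&(P[...,2]<.155)&(hsvv>90),"lid")
box(pr&(P[...,2]>.133)&(hsvv<70),"lidknob")
pan=reg&(P[...,2]>.085)&(P[...,2]<.112)&(hsvv<90)&(u<338); box(pan,"pan")
c=a[165:300,200:430];cv2.imwrite("pics/c0.png",cv2.resize(c[:,:,::-1],None,fx=3.4,fy=3.4,interpolation=cv2.INTER_CUBIC))
# pot from scene
z=np.load("scene0.npz");a=z["a"];P=cloud(z["d"],dict(mtx=z["K"],world_from_camera=z["T"]))
for u,v in[(275,232),(288,240),(373,222),(330,222)]: print((u,v),a[v,u],np.round(P[v,u],3))
```

```text
(241, 206) [59 52 45] [0.581 0.167 0.151]
(249, 238) [63 59 52] [0.491 0.146 0.131]
(305, 231) [93 90 82] [ 0.514 -0.009  0.085]
(351, 260) [65 62 56] [ 0.429 -0.143  0.1  ]
(405, 232) [161 114  68] [ 0.507 -0.296  0.113]
(462, 205) [166 161 136] [ 0.597 -0.481  0.006]
(407, 176) [162  76  66] [ 0.669 -0.307  0.107]
(175, 185) [65 56 49] [0.672 0.415 0.004]
(158, 281) [191 142  95] [0.369 0.456 0.009]
(285, 270) [174 160 147] [0.401 0.052 0.061]
(300, 168) [179 144 101] [ 0.603 -0.043  0.54 ]
(300, 140) [194 182 151] [ 0.662 -0.043  0.539]
(200, 290) [202 184 149] [0.342 0.324 0.001]
(320, 306) [79 62 53] [ 0.294 -0.047 -0.004]
deck 7153 [ 0.512 -0.05 ] [0.298 0.289] 84.5 [ 0.502 -0.039] z 0.0624
knob 200 [ 0.424 -0.147] [0.059 0.048] 46.0 [ 0.426 -0.144] z 0.0896
handle 95 [0.513 0.155] [0.056 0.014] 14.3 [0.512 0.154] z 0.1247
lid 621 [0.564 0.162] [0.151 0.079] 32.5 [0.58  0.173] z 0.1307
lidknob 16 [0.546 0.164] [0.086 0.01 ] 13.3 [0.578 0.17 ] z 0.1477
pan 152 [ 0.515 -0.006] [0.117 0.117] 85.1 [ 0.512 -0.007] z 0.0941
(275, 232) [144 127 113] [0.551 0.185 0.119]
(288, 240) [127 112  91] [0.592 0.115 0.002]
(373, 222) [65 59 50] [ 0.419 -0.137  0.085]
(330, 222) [99 91 81] [ 0.506 -0.011  0.089]
```

View pics/c0.png

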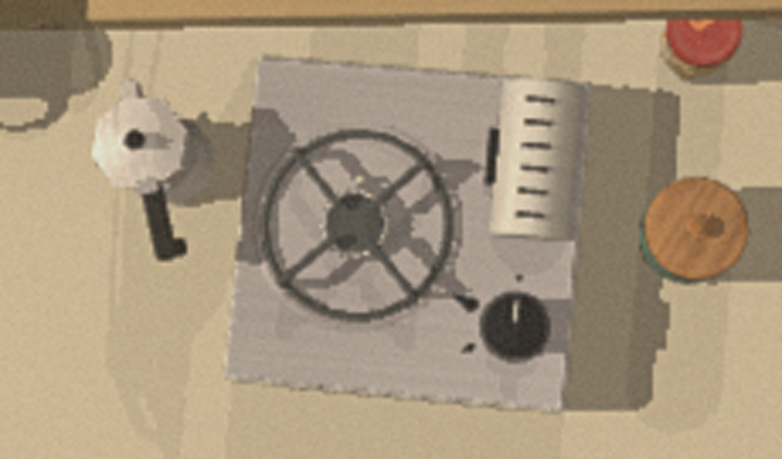

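The crop shows the pot axis at (135,140) and its handle going down to (172,250). The burner is at (356,222). The knob's white line points at the off dot (518,278).

Estimates so far:
- **Hob:** yaw about -5.5°
- **Burner:** (0.516, -0.005)
- **Knob:** (0.428, -0.142), which agrees with the sizes given
- **Pot:** axis (0.580, 0.168), handle direction about -168°

I'll move above the handle now.

Emit:
step_arm([
  [1,[0.03,0.075,0.01],0.09],
  [1,[0.06,0.15,0.02],0.18],
  [1,[0.09,0.225,0.03],0.27],
  [1,[0.12,0.3,0.03],0.36],
  [1,[0.15,0.375,0.03],0.45],
  [1,[0.18,0.45,0.03],0.54],
  [1,[0.21,0.525,0.03],0.63],
  [1,[0.24,0.6,0.03],0.72],
])

```text
time_s: 0.9
ee_pos: [0.4073, -0.2049, 0.2514]
eef_rot: [180.0, 0.0, -90.0]
contact_force: [0.7, -0.7, -0.2]
grip_width: 0.998
gripper_force: 0.0
```

Emit:
step_arm([
  [1,[0.02,0.075,0.01],0.09],
  [1,[0.04,0.15,0.02],0.18],
  [1,[0.06,0.225,0.03],0.27],
  [1,[0.08,0.3,0.03],0.36],
  [1,[0.1,0.375,0.03],0.45],
  [1,[0.12,0.45,0.03],0.54],
  [1,[0.14,0.525,0.03],0.63],
  [1,[0.15,0.57,0.03],0.72],
])

```text
time_s: 1.7
ee_pos: [0.4976, 0.1381, 0.269]
eef_rot: [180.0, 0.0, -25.0]
contact_force: [-0.5, -0.1, -0.1]
grip_width: 1.002
gripper_force: 0.0
```

Run:
```python
from h import *
s=sensors.read_state();print({k:np.round(s[k],3).tolist() for k in("time_s","q","ee_pos","eef_rot","contact_force")})
```

```text
{'time_s': 1.7, 'q': [33.529, 9.981, -11.21, -0.014, -68.835, 31.45], 'ee_pos': [0.498, 0.138, 0.269], 'eef_rot': [179.985, 0.024, -25.026], 'contact_force': [-0.526, -0.137, -0.075]}
```

Emit:
step_arm([
  [1,[0.0,0.01,0],0.09],
  [1,[0.0,0.02,0],0.18],
  [1,[0.0,0.02,0],0.27],
  [1,[0.0,0.02,0.0],0.36],
  [1,[0,0.02,0.0],0.41],
  [1,[0,0.02,0.0],0.41],
])

```text
time_s: 2.3
ee_pos: [0.497, 0.1471, 0.2691]
eef_rot: [180.0, 0.1, 11.4]
contact_force: [0.4, 0.2, -0.7]
grip_width: 1.004
gripper_force: 0.0
```

Run:
```python
from h import *
a,d,p=cap("wrist"); P=cloud(d,p); np.savez("w1.npz",a=a,d=d,K=p["mtx"],T=p["world_from_camera"])
s=sensors.read_state();print(np.round(s["ee_pos"],4),np.round(s["eef_rot"],1),np.round(s["q"],1))
v=a.max(-1)
m=(v<70)&(P[...,2]>.118)&(P[...,2]<.138)&(d>0)&(P[...,0]>.45)&(P[...,0]<.56)&(P[...,1]>.1)&(P[...,1]<.22)
q=P[m][:,:2].astype(np.float32);r=cv2.minAreaRect(q);print("handle",len(q),r,q.mean(0),P[m][:,2].mean())
vx,vy,x0,y0=cv2.fitLine(q,cv2.DIST_HUBER,0,.01,.01).ravel();print("line",np.degrees(np.arctan2(vy,vx)),x0,y0)
m=(v<80)&(P[...,2]>.138)&(P[...,2]<.155)&(d>0);q=P[m][:,:2];print("lidknob",len(q),np.median(q,0) if len(q) else 0)
cv2.imwrite("pics/w1.png",a[:,:,::-1])
```

```text
[0.497  0.1471 0.2692] [180.    0.   11.3] [ 34.4  10.2 -10.9  -0.  -68.9  66.9]
handle 734 ((0.5103650689125061, 0.1551261693239212), (0.05357486382126808, 0.014463946223258972), 13.786532402038574) [0.51130927 0.15534845] 0.1261809591686304
line 13.98362 0.5113093 0.1553485
lidknob 251 [0.58120717 0.17219557]
```

View pics/w1.png

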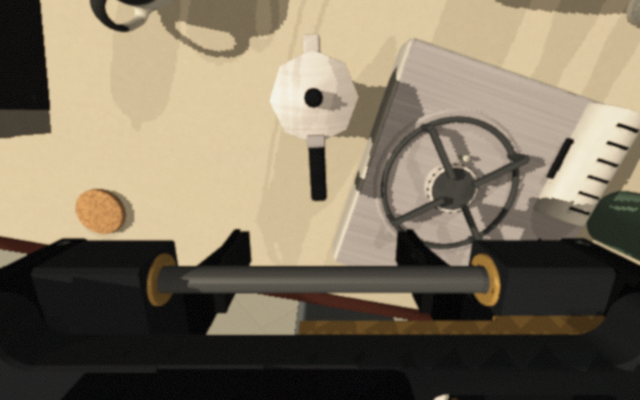

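The wrist view shows the pot with its lid knob at (313,97), the handle at (317,175) nearly vertical in the image, and the burner at (454,187). Handle line 13.9°, axis (0.581, 0.172). I'll descend onto the handle about 62 mm from the axis.

Emit:
step_arm([
  [1,[0.02,0.01,-0.03],0.028],
  [1,[0.04,0.017,-0.08],0.028],
  [1,[0.04,0.017,-0.13],0.028],
  [1,[0.04,0.017,-0.18],0.028],
  [1,[0.04,0.017,-0.22],0.028],
  [1,[0.04,0.017,-0.25],0.028],
  [1,[0.04,0.017,-0.267],0.028],
  [1,[0.04,0.017,-0.267],0.028],
])

```text
time_s: 3.15
ee_pos: [0.5205, 0.1569, 0.108]
eef_rot: [179.9, 0.2, 13.9]
contact_force: [0.3, -0.2, 0.2]
grip_width: 1.0
gripper_force: 0.0
```

Emit:
step_arm([
  [0.5,[0,0,0],0],
  [0.3,[0,0,0],0],
  [0.1,[0,0,0],0],
  [0,[0,0,0],0],
  [0,[0,0,0],0],
  [0,[0,0,0],0],
  [0,[0,0,0],0],
], grip_force=55)

```text
time_s: 3.85
ee_pos: [0.5213, 0.1574, 0.1094]
eef_rot: [-180.0, -0.0, 13.9]
contact_force: [0.7, 0.2, -0.6]
grip_width: 0.446
gripper_force: 0.0
```

Emit:
step_arm([
  [0,[0,0,0],0],
  [0,[0,0,0],0],
  [0,[0,0,0],0],
  [0,[0,0,0],0],
  [0,[0,0,0],0],
  [0,[0,0,0],0],
  [0,[0,0,0],0],
])

```text
time_s: 4.55
ee_pos: [0.5213, 0.1575, 0.1093]
eef_rot: [-180.0, -0.0, 13.9]
contact_force: [-0.3, 0.5, -0.7]
grip_width: 0.194
gripper_force: 55.0
```

Emit:
step_arm([
  [0,[0,0,0.005],0],
  [0,[0,0,0.01],0],
  [0,[0,0,0.02],0],
  [0,[0,0,0.03],0],
  [0,[0,0,0.04],0],
  [0,[0,0,0.05],0],
  [0,[0,0,0.05],0],
])

```text
time_s: 5.25
ee_pos: [0.522, 0.1577, 0.1406]
eef_rot: [-180.0, -0.1, 13.9]
contact_force: [0.0, 0.9, -3.4]
grip_width: 0.19
gripper_force: 55.0
```

Run:
```python
from h import *
a,d,p=cap("wrist"); P=cloud(d,p)
cv2.imwrite("pics/w2.png",a[:,:,::-1])
v=a.max(-1)
m=(P[...,2]>.12)&(d>0)&(P[...,0]>.53)&(P[...,1]>.1)&(P[...,1]<.25)&(P[...,0]<.65)
q=P[m&(v<80)&(P[...,0]>.56)];print("knob",len(q),np.median(q,0))
q=P[m&(v>100)];c,*_=np.linalg.lstsq(np.c_[q[:,:2],np.ones(len(q))],q[:,2],rcond=None);print("lid plane",c,np.percentile(q[:,2],[5,50,95]))
```

```text
knob 8817 [0.56399738 0.13335712 0.21916619]
lid plane [-0.39961509 -0.09924926  0.41717334] [0.1571943  0.16221862 0.22458283]
```

View pics/w2.png

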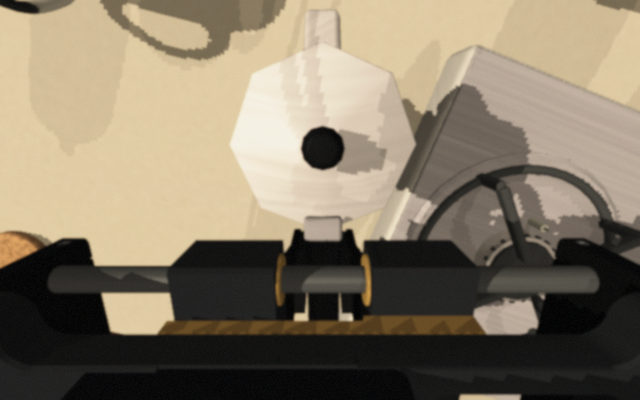

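The pot is lifted, with force -3.4 N matching its weight. The lid knob is at (322,148), centred, and the lid octagon spans (230..415, 45..220). I'll check the tilt.

```bash
cat >> h.py <<'E'
def tilt(box,tag=""):
    a,d,p=cap("wrist"); P=cloud(d,p); s=sensors.read_state()
    u0,u1,v0,v1=box; A=a[v0:v1,u0:u1].max(-1);Q=P[v0:v1,u0:u1];ok=d[v0:v1,u0:u1]>0
    k=np.median(Q[ok&(A<60)&(Q[...,2]>0.12)],0)
    yaw=np.radians(s["eef_rot"][2]);R=np.array([[np.cos(yaw),np.sin(yaw)],[-np.sin(yaw),np.cos(yaw)]])
    L=Q[ok&(A>90)]; z0=np.median(L[:,2]); L=L[abs(L[:,2]-z0)<.02]
    xy=(L[:,:2]-k[:2])@R.T; r=np.hypot(*xy.T); sel=(r>.024)&(r<.034)
    c,*_=np.linalg.lstsq(np.c_[xy[sel],np.ones(sel.sum())],L[sel][:,2],rcond=None)
    print(tag,"ee",np.round(s["ee_pos"],4),np.round(s["eef_rot"],1),"knob",np.round(k,4),"rel",np.round(R@(k[:2]-s["ee_pos"][:2]),4),"dz",round(k[2]-s["ee_pos"][2],4),"tilt deg (out,side)",np.round(np.degrees(np.arctan(c[:2])),1),sel.sum(),"F",np.round(s["contact_force"],1))
    return a,d,p,P
E
python3 -c "
from h import *
tilt((225,420,40,215))"
```

```text
ee [0.5212 0.1574 0.1395] [-180.    -0.    13.9] knob [0.5825 0.1726 0.1779] rel [0.0631 0.    ] dz 0.0383 tilt deg (out,side) [-1.3  0.2] 9052 F [-0.2  0.3 -5.2]
```

Run:
```python
from h import *
from scipy.optimize import least_squares
for f in("w1.npz","top0.npz","scene0.npz"):
    z=np.load(f);P=cloud(z["d"],dict(mtx=z["K"],world_from_camera=z["T"]));a=z["a"].max(-1)
    r=np.hypot(P[...,0]-.515,P[...,1]+.006)
    m=(z["d"]>0)&(a<110)&(P[...,2]>.083)&(P[...,2]<.106)&(r>.04)&(r<.085)
    q=P[m];s=least_squares(lambda c:np.hypot(q[:,0]-c[0],q[:,1]-c[1])-c[2],[.515,-.006,.06],loss="soft_l1",f_scale=.003)
    print(f,m.sum(),s.x.round(4),q[:,2].mean())
    dk=(z["d"]>0)&(abs(P[...,2]-.062)<.006)&(abs(P[...,0]-.51)<.17)&(abs(P[...,1]+.05)<.17)
    dk=cv2.morphologyEx(dk.astype(np.uint8),cv2.MORPH_OPEN,np.ones((3,3)))>0
    print(cv2.minAreaRect(P[dk][:,:2].astype(np.float32)))
```

```text
w1.npz 1078 [ 0.5193 -0.0024  0.0608] 0.09672903566165421
((0.5106981992721558, -0.04970178008079529), (0.2955365478992462, 0.286451518535614), 84.39815521240234)
top0.npz 120 [ 0.5151 -0.0046  0.0636] 0.0971935633845292
((0.5119805932044983, -0.04994742572307587), (0.296722948551178, 0.2868080735206604), 84.19416809082031)
scene0.npz 68 [ 0.5125 -0.0051  0.0634] 0.09645286924103903
((0.5123093128204346, -0.04819117486476898), (0.2972930073738098, 0.29124656319618225), 84.62688446044922)
```

The hob pose agrees across three views: centre (0.512, -0.0495), yaw -5.6°, so the burner is at (0.516, -0.005). Next I lift, then swing by -109.5° with the TCP going to (0.522, 0.058).

Emit:
step_arm([
  [0,[0,0,0.02],0],
  [0,[0,0,0.05],0],
  [0,[0,0,0.08],0],
  [0,[0,0,0.11],0],
  [0,[0,0,0.14],0],
  [0,[0,0,0.16],-0.03],
  [0,[0,0,0.167],-0.07],
  [0,[0,0,0.167],-0.12],
])

```text
time_s: 6.15
ee_pos: [0.5217, 0.1576, 0.2413]
eef_rot: [-179.9, -0.1, 3.0]
contact_force: [-0.3, 0.5, -3.2]
grip_width: 0.186
gripper_force: 55.0
```

Emit:
step_arm([
  [0,[0,-0.01,0],-0.06],
  [0,[0,-0.02,0],-0.12],
  [0,[0,-0.04,0],-0.18],
  [0,[0,-0.06,0],-0.24],
  [0,[0,-0.08,0],-0.3],
  [0,[0,-0.1,0],-0.36],
  [0,[0,-0.115,0],-0.42],
  [0,[0,-0.13,0],-0.48],
])

```text
time_s: 6.95
ee_pos: [0.5212, 0.079, 0.2402]
eef_rot: [-180.0, -0.0, -40.3]
contact_force: [0.6, 0.4, -4.2]
grip_width: 0.188
gripper_force: 55.0
```

Emit:
step_arm([
  [0,[0,-0.01,0],-0.06],
  [0,[0,-0.02,0],-0.12],
  [0,[0,-0.03,0],-0.18],
  [0,[0,-0.036,0],-0.24],
  [0,[0,-0.036,0],-0.3],
  [0,[0,-0.036,0],-0.36],
  [0,[0,-0.036,0],-0.42],
  [0,[0,-0.036,0],-0.48],
])

```text
time_s: 7.75
ee_pos: [0.5215, 0.0579, 0.2403]
eef_rot: [-179.9, 0.0, -83.5]
contact_force: [-0.1, 0.0, -4.3]
grip_width: 0.188
gripper_force: 55.0
```

Emit:
step_arm([
  [0,[0,0,0],-0.06],
  [0,[0,0,0],-0.1],
  [0,[0,0,0],-0.13],
  [0,[0,0,0],-0.137],
  [0,[0,0,0],-0.137],
  [0,[0,0,0],-0.137],
])

```text
time_s: 8.35
ee_pos: [0.5214, 0.0578, 0.2398]
eef_rot: [-180.0, 0.0, -95.6]
contact_force: [-0.7, 0.5, -4.2]
grip_width: 0.188
gripper_force: 55.0
```

```bash
python3 -c "
from h import *
a,d,p,P=tilt((225,420,40,215))
cv2.imwrite('pics/w3.png',a[:,:,::-1])"
```

```text
ee [0.5214 0.0578 0.2398] [-180.     0.   -95.6] knob [ 0.5144 -0.0062  0.2775] rel [ 0.0644 -0.0007] dz 0.0378 tilt deg (out,side) [-1.3  0.2] 9084 F [ 1.4 -0.7 -4.1]
```

Emit:
step_arm([
  [0,[0.0025,0.002,-0.01],0],
  [0,[0.0025,0.002,-0.025],0],
  [0,[0.0025,0.002,-0.038],0],
  [0,[0.0025,0.002,-0.045],0],
  [0,[0.0025,0.002,-0.049],0],
  [0,[0.0025,0.002,-0.052],0],
  [0,[0.0025,0.002,-0.054],0],
  [0,[0.0025,0.002,-0.054],0],
])

```text
time_s: 9.2
ee_pos: [0.5231, 0.0592, 0.2078]
eef_rot: [-179.9, 0.0, -95.6]
contact_force: [0.2, 0.6, -1.5]
grip_width: 0.187
gripper_force: 55.0
```

Emit:
step_arm([
  [0,[0,0,-0.001],0],
  [0,[0,0,-0.002],0],
  [0,[0,0,-0.002],0],
  [0,[0,0,-0.002],0],
])

```text
time_s: 9.6
ee_pos: [0.5235, 0.0595, 0.2073]
eef_rot: [-179.9, 0.1, -95.6]
contact_force: [-2.9, 3.2, 5.9]
grip_width: 0.191
gripper_force: 55.0
```

```bash
python3 -c "
from h import *
a,d,p,P=tilt((225,420,40,215))"
```

```text
ee [0.5235 0.0596 0.2073] [-1.799e+02  1.000e-01 -9.560e+01] knob [ 0.5164 -0.0041  0.2458] rel [ 0.0641 -0.0009] dz 0.0385 tilt deg (out,side) [-0.5  0.1] 9101 F [-2.1  4.6  5.5]
```

The pot has landed: knob at z 0.246, as expected, and upright. Now I release and lift off.

Emit:
step_arm([
  [0.3,[0,0,0],0],
  [0.5,[0,0,0],0],
  [0.6,[0,0,0],0],
  [0.6,[0,0,0],0],
  [0.6,[0,0,0],0],
  [0.6,[0,0,0],0],
  [0.6,[0,0,0],0],
])

```text
time_s: 10.35
ee_pos: [0.5228, 0.0589, 0.2059]
eef_rot: [180.0, -0.0, -95.6]
contact_force: [-0.0, -0.3, -0.7]
grip_width: 0.592
gripper_force: 0.0
```

Emit:
step_arm([
  [0.6,[0,0,0.02],0],
  [0.6,[0,0,0.06],0],
  [0.6,[0,0,0.11],0],
  [0.6,[0,0,0.16],0],
  [0.6,[0,0,0.18],0],
  [0.6,[0,0,0.18],0],
  [0.6,[0,0,0.18],0],
])

```text
time_s: 11.05
ee_pos: [0.5222, 0.059, 0.313]
eef_rot: [179.9, 0.0, -95.6]
contact_force: [0.1, 0.6, -1.0]
grip_width: 0.599
gripper_force: 0.0
```

Run:
```python
from h import *
s=sensors.read_state();print(np.round(s["ee_pos"],4),np.round(s["eef_rot"],1),np.round(s["q"],1),s["grip_width"],s["time_s"])
a,d,p=cap("wrist"); P=cloud(d,p);v=a.max(-1);X,Y,Z=P[...,0],P[...,1],P[...,2]
m=(d>0)&(v<80)&(Z>.23)&(Z<.26)&(np.hypot(X-.516,Y+.005)<.03);print("knob",m.sum(),np.median(P[m],0))
m=(d>0)&(v<90)&(Z>.208)&(Z<.232)&(Y>.038)&(Y<.11)&(abs(X-.52)<.04);q=P[m]
l=cv2.fitLine(q[:,:2].astype(np.float32),cv2.DIST_HUBER,0,.01,.01).ravel();print("handle",m.sum(),q.mean(0),np.degrees(np.arctan2(l[1],l[0])))
cv2.imwrite("pics/w4.png",a[:,:,::-1])
```

```text
[0.5222 0.059  0.313 ] [179.9   0.  -95.6] [ 24.1   9.5  -5.4  -0.1 -75.1 -29.7] 0.5987615221325547 11.05
knob 345 [ 0.51624523 -0.00413567  0.24585938]
handle 976 [0.52341659 0.0678118  0.22399979] 84.080734
```

View pics/w4.png

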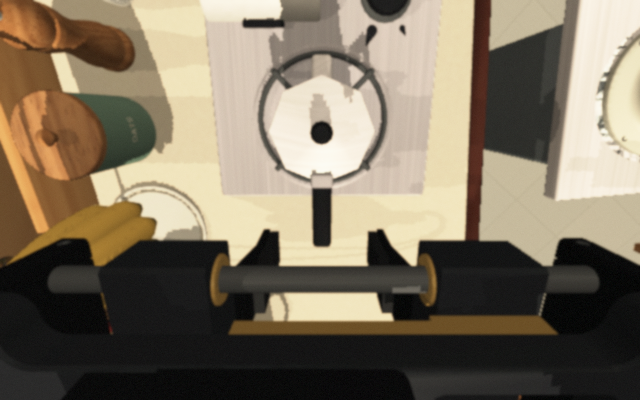

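The wrist view shows the pot centred on the pan support: lid knob at (321,131), ring centre at about (322,116) (offset by parallax), handle at (321,215) square to the hob's left side. It measures (0.516, -0.004) with the handle at 84°. Next is the knob.

Emit:
step_arm([
  [0.45,[-0.02,-0.04,0],-0.09],
  [0.45,[-0.04,-0.08,0],-0.18],
  [0.45,[-0.06,-0.12,0],-0.27],
  [0.45,[-0.08,-0.16,0],-0.36],
  [0.45,[-0.1,-0.2,0],-0.45],
  [0.45,[-0.12,-0.25,0],-0.54],
  [0.45,[-0.14,-0.3,0],-0.63],
  [0.45,[-0.157,-0.335,0],-0.72],
])

```text
time_s: 11.9
ee_pos: [0.4271, -0.1433, 0.3123]
eef_rot: [179.9, -0.2, -160.8]
contact_force: [0.5, -0.4, 0.0]
grip_width: 0.448
gripper_force: 0.0
```

Emit:
step_arm([
  [0.45,[0,0,-0.02],-0.09],
  [0.45,[0,0,-0.06],-0.18],
  [0.45,[0,0,-0.1],-0.27],
  [0.45,[0,0,-0.13],-0.28],
  [0.45,[0,0,-0.13],-0.28],
  [0.45,[0,0,-0.13],-0.28],
])

```text
time_s: 12.5
ee_pos: [0.4284, -0.1421, 0.2355]
eef_rot: [-180.0, -0.1, 174.4]
contact_force: [-0.1, -0.7, 0.4]
grip_width: 0.448
gripper_force: 0.0
```

Run:
```python
from h import *
s=sensors.read_state();print(np.round(s["ee_pos"],4),np.round(s["eef_rot"],1),np.round(s["q"],1),s["grip_width"],s["time_s"])
a,d,p=cap("wrist"); P=cloud(d,p);v=a.max(-1);X,Y,Z=P[...,0],P[...,1],P[...,2]
print("cam",np.round(p["world_from_camera"],3)[:3,3])
near=(d>0)&(np.hypot(X-.428,Y+.142)<.045)
b=near&(Z>.094)&(Z<.108)
q=P[b][:,:2].astype(np.float32);print("bar",len(q),cv2.minAreaRect(q),q.mean(0),np.median(P[b][:,2]))
b=near&(v<90)&(Z>.070)&(Z<.086);q=P[b][:,:2].astype(np.float32);print("skirt",len(q),cv2.minEnclosingCircle(q),np.median(P[b][:,2]))
cv2.imwrite("pics/w5.png",a[:,:,::-1])
```

```text
[ 0.4284 -0.1421  0.2355] [-1.800e+02 -1.000e-01  1.744e+02] [  2.4   4.8 -22.4   0.  -62.9 -98. ] 0.4476917299592886 12.5
cam [ 0.351 -0.135  0.387]
bar 527 ((0.4262765347957611, -0.1444721519947052), (0.011245086789131165, 0.04479358717799187), 84.52877044677734) [ 0.42555434 -0.14430399] 0.10096932568437444
skirt 1229 ((0.42681971192359924, -0.14436614513397217), 0.02590235136449337) 0.07867437661122395
```

View pics/w5.png

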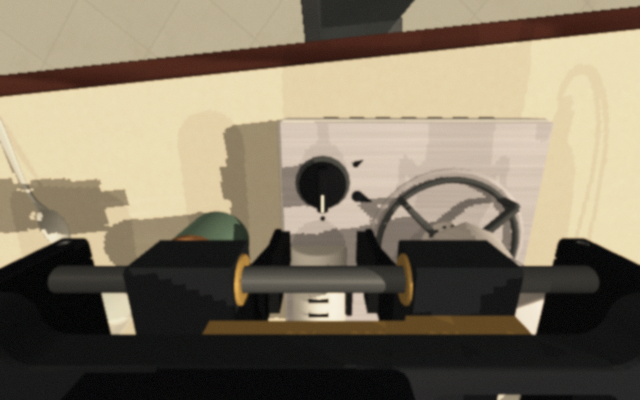

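The wrist view shows the knob at (322,185) with its white line at the dot (322,215), the pot beyond at right, and the canister at (210,230). The bar centre is (0.4267, -0.1444), top z 0.101, yaw -5.5°, and the sizes match. I'll descend to straddle the bar.

Emit:
step_arm([
  [0.45,[-0.003,-0.004,-0.06],0],
  [0.45,[-0.003,-0.004,-0.12],0],
  [0.45,[-0.003,-0.004,-0.17],0],
  [0.45,[-0.003,-0.004,-0.2],0],
  [0.45,[-0.003,-0.004,-0.22],0],
  [0.45,[-0.003,-0.004,-0.234],0],
  [0.45,[-0.003,-0.004,-0.239],0],
  [0.45,[-0.003,-0.004,-0.239],0],
])

```text
time_s: 13.35
ee_pos: [0.4273, -0.1444, 0.0929]
eef_rot: [-180.0, 0.0, 174.4]
contact_force: [-0.3, 0.1, 0.5]
grip_width: 0.452
gripper_force: 0.0
```

Emit:
step_arm([
  [0.2,[0,0,0],0],
  [0.1,[0,0,0],0],
  [0,[0,0,0],0],
  [0,[0,0,0],0],
  [0,[0,0,0],0],
  [0,[0,0,0],0],
  [0,[0,0,0],0],
  [0,[0,0,0],0],
], grip_force=35)

```text
time_s: 14.15
ee_pos: [0.4271, -0.1434, 0.0929]
eef_rot: [179.9, 0.1, 174.4]
contact_force: [-2.1, 6.4, 3.9]
grip_width: 0.132
gripper_force: 35.0
```

Gripped, with a small side force, so I'll centre it by about 1 mm and push down.

Emit:
step_arm([
  [0,[0,0.0015,-0.003],0],
  [0,[0,0.0015,-0.006],0],
  [0,[0,0.0015,-0.009],0],
  [0,[0,0.0015,-0.012],0],
  [0,[0,0.0015,-0.014],0],
  [0,[0,0.0015,-0.014],0],
  [0,[0,0.0015,-0.014],0],
])

```text
time_s: 14.85
ee_pos: [0.4272, -0.1433, 0.0858]
eef_rot: [-180.0, 0.1, 174.5]
contact_force: [-4.0, 4.3, 13.8]
grip_width: 0.136
gripper_force: 35.0
```

Emit:
step_arm([
  [0,[0,0.001,-0.001],0.03],
  [0,[0,0.001,-0.001],0.08],
  [0,[0,0.001,-0.001],0.13],
  [0,[0,0.001,-0.001],0.18],
  [0,[0,0.001,-0.001],0.23],
  [0,[0,0.001,-0.001],0.28],
  [0,[0,0.001,-0.001],0.33],
  [0,[0,0.001,-0.001],0.38],
])

```text
time_s: 15.65
ee_pos: [0.4273, -0.1435, 0.0858]
eef_rot: [-179.9, 0.0, -151.1]
contact_force: [-4.6, 0.2, 16.6]
grip_width: 0.134
gripper_force: 35.0
```

Run:
```python
from h import *
s=sensors.read_state();print({k:np.round(s[k],3).tolist() for k in("ee_pos","eef_rot","contact_force","moment","q","grip_width","gripper_force")})
```

```text
{'ee_pos': [0.427, -0.143, 0.086], 'eef_rot': [-179.893, 0.023, -151.141], 'contact_force': [-4.631, 0.203, 16.6], 'moment': [-0.003, 1.314, 0.024], 'q': [2.26, 15.47, -34.727, 0.133, -39.734, -63.504], 'grip_width': 0.134, 'gripper_force': 35.0}
```

The knob turns freely with almost no torque. I'll continue to 68.8° and hold down.

Emit:
step_arm([
  [0,[0,0,0],0.05],
  [0,[0,0,0],0.1],
  [0,[0,0,0],0.15],
  [0,[0,0,0],0.2],
  [0,[0,0,0],0.25],
  [0,[0,0,0],0.3],
  [0,[0,0,0],0.35],
  [0,[0,0,0],0.384],
])

```text
time_s: 16.45
ee_pos: [0.4276, -0.1437, 0.0858]
eef_rot: [-179.9, -0.0, -116.6]
contact_force: [-3.1, -1.4, 14.0]
grip_width: 0.141
gripper_force: 35.0
```

Emit:
step_arm([
  [0,[0,0,0],0],
  [0,[0,0,0],0],
  [0,[0,0,0],0],
  [0,[0,0,0],0],
])

```text
time_s: 16.85
ee_pos: [0.4276, -0.1437, 0.0858]
eef_rot: [-179.9, -0.0, -116.7]
contact_force: [-4.0, -1.2, 15.1]
grip_width: 0.142
gripper_force: 35.0
```

Run:
```python
from h import *
a,d,p=cap("wrist"); s=sensors.read_state();P=cloud(d,p)
print(np.round(s["ee_pos"],4),np.round(s["eef_rot"],2),np.round(s["contact_force"],1),np.round(s["moment"],3),s["time_s"])
K=np.array(p["mtx"]);T=np.linalg.inv(p["world_from_camera"]);c=K@(T@[.427,-.144,.094,1])[:3];print("knob px",c[:2]/c[2])
cv2.imwrite("pics/w6.png",cv2.resize(a[120:300,220:440,::-1],None,fx=3,fy=3,interpolation=cv2.INTER_CUBIC))
```

```text
[ 0.4276 -0.1437  0.0858] [-1.7986e+02 -4.0000e-02 -1.1674e+02] [-3.4 -1.7 14.7] [-0.284  1.171  0.035] 16.9
knob px [322.83438671 261.60906126]
```

View pics/w6.png

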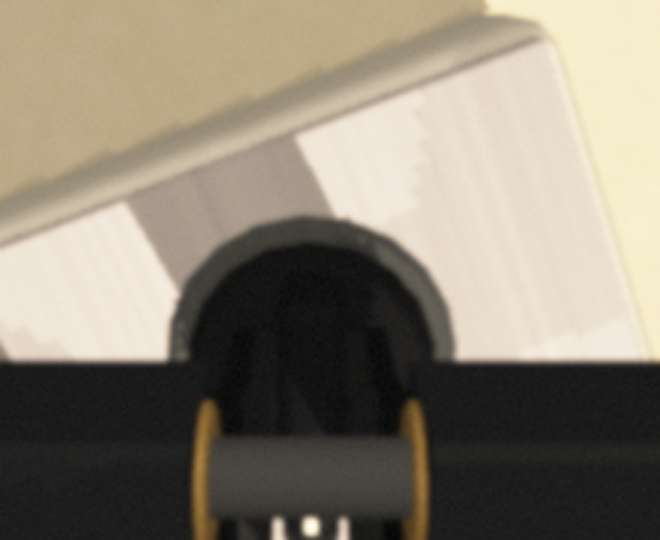

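The crop shows the fingers over the knob skirt (ring at about (310,300)), still sunk, and the hob turned about 69° relative to the tool. I'll hold it down for more than 2 s.

Emit:
step_arm([
  [0,[0,0,0],0],
  [0,[0,0,0],0],
  [0,[0,0,0],0],
  [0,[0,0,0],0],
  [0,[0,0,0],0],
  [0,[0,0,0],0],
  [0,[0,0,0],0],
  [0,[0,0,0],0],
])

```text
time_s: 17.7
ee_pos: [0.4276, -0.1437, 0.0858]
eef_rot: [-179.9, -0.0, -116.7]
contact_force: [-3.5, -0.9, 14.7]
grip_width: 0.132
gripper_force: 35.0
```

Emit:
step_arm([
  [0,[0,0,0],0],
  [0,[0,0,0],0],
  [0,[0,0,0],0],
  [0,[0,0,0],0],
  [0,[0,0,0],0],
  [0,[0,0,0],0],
  [0,[0,0,0],0],
  [0,[0,0,0],0],
])

```text
time_s: 18.5
ee_pos: [0.4276, -0.1437, 0.0858]
eef_rot: [-179.9, -0.0, -116.7]
contact_force: [-3.4, -1.0, 16.0]
grip_width: 0.134
gripper_force: 35.0
```

Emit:
step_arm([
  [0,[0,0,0],0],
  [0,[0,0,0],0],
  [0,[0,0,0],0],
  [0,[0,0,0],0],
  [0,[0,0,0],0],
  [0,[0,0,0],0],
  [0,[0,0,0],0],
  [0,[0,0,0],0],
])

```text
time_s: 19.3
ee_pos: [0.4276, -0.1437, 0.0858]
eef_rot: [-179.9, -0.0, -116.7]
contact_force: [-4.6, -0.7, 16.0]
grip_width: 0.135
gripper_force: 35.0
```

Emit:
step_arm([
  [0,[0,0,0.003],0],
  [0,[0,0,0.006],0],
  [0,[0,0,0.009],0],
  [0,[0,0,0.012],0],
  [0,[0,0,0.014],0],
  [0,[0,0,0.014],0],
])

```text
time_s: 19.9
ee_pos: [0.4275, -0.1436, 0.0928]
eef_rot: [-179.9, -0.0, -116.8]
contact_force: [-0.2, -4.0, 4.7]
grip_width: 0.135
gripper_force: 35.0
```

Emit:
step_arm([
  [0.2,[0,0,0],0],
  [0.3,[0,0,0],0],
  [0.4,[0,0,0],0],
  [0.4,[0,0,0],0],
  [0.4,[0,0,0],0],
  [0.4,[0,0,0],0],
])

```text
time_s: 20.5
ee_pos: [0.4267, -0.1428, 0.0918]
eef_rot: [180.0, -0.0, -116.8]
contact_force: [-0.5, 0.4, -0.6]
grip_width: 0.389
gripper_force: 0.0
```

Emit:
step_arm([
  [0.4,[0,0,0.02],0],
  [0.4,[0,0,0.06],0],
  [0.4,[0,0,0.11],0],
  [0.4,[0,0,0.17],0],
  [0.4,[0,0,0.23],0],
  [0.4,[0,0,0.25],0],
  [0.4,[0,0,0.25],0],
])

```text
time_s: 21.2
ee_pos: [0.4279, -0.1429, 0.2441]
eef_rot: [-179.7, 0.1, -116.8]
contact_force: [-0.3, -0.4, -0.1]
grip_width: 0.399
gripper_force: 0.0
```

Run:
```python
from h import *
a,d,p=cap("wrist"); P=cloud(d,p);X,Y,Z=P[...,0],P[...,1],P[...,2]
near=(d>0)&(np.hypot(X-.427,Y+.144)<.03);b=near&(Z>.094)&(Z<.106)
q=P[b][:,:2].astype(np.float32);l=cv2.fitLine(q,cv2.DIST_HUBER,0,.01,.01).ravel()
print("bar",len(q),cv2.minAreaRect(q),np.degrees(np.arctan2(l[1],l[0])),np.median(P[b][:,2]),"want",-5.5+68.75)
a2,d2,p2=cap("top");cv2.imwrite("pics/end.png",np.vstack([cv2.resize(x,(480,300))for x in(a,a2)])[:,:,::-1])
print(sensors.read_state()["time_s"])
```

```text
bar 499 ((0.4268902838230133, -0.14409974217414856), (0.04500669986009598, 0.011464795097708702), 62.817291259765625) 62.438076 0.10096033794183784 want 63.25
21.3
```

View pics/end.png

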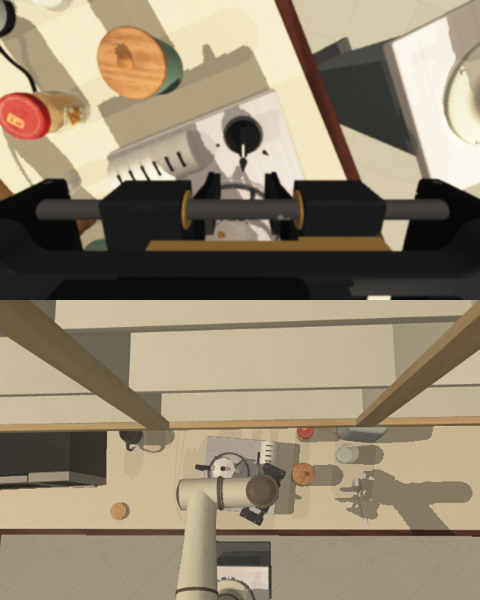

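The top picture shows the knob sprung up with its line at the tall-flame sign (241,160). The bar measures 62.6° against 63.3° wanted, top at z 0.101. The bottom picture shows the pot standing on the burner at (222,465) with its handle to the left, and the canister, red-lidded jar and glass in view still standing. I'm handing it in.

```bash
python3 -c "
from station import workorder
print(workorder.job_done())"
```

```text
the job is handed in; nothing more can be done
None
```

The job is handed in at 21.3 s of the 51 s allowed: the pot stands centred on the burner with its handle to the left, and the knob was pushed down, turned to the tall flame, held down for over 2 s and let spring up there; the verdict was not shown.

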